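# Stow the printing plates on their pins and fasten the case

## Robot

A 7-joint arm with a two-finger parallel gripper is mounted at the origin on a cart in front of the work surface, level with it; the furniture and walls round the work are solid. World frame = base frame: x ahead of the robot, y to its left, z up, the work surface at z = 0. Lengths are in m, angles in degrees, forces in N, time in s.
With the tool pointing down it reaches from about 0.425 to 0.875 m from the base axis. Payload 4.7 kg.
Tool frame: the origin (TCP) lies on the centre line of the jaws, within the pads' length; the fingertips stand 14 mm ahead of it and the grasp point (between the pads) lies 5 mm behind it; z points along the fingers, y is the line along which they close (so a half turn about z gives the same grasp; the last joint's range is limited). The gripper opens to 85 mm and grips with 20 to 120 N. Pads are 22 mm wide; open, the fingers measure 114 mm over their backs; the gripper's body (76 mm by 85 mm) begins 54 mm behind the grasp point. The pads swing forward as they close: fully open they stand 13 mm farther back than shut.
Start: joints at [-71.156, 18.392, -4.016, 83.108, 1.295, 78.541, -3.26], TCP at [0.201, 0.618, 0.245] pointing down, gripper open.
Joint ranges: [-163.93, 163.93], [-17.29, 119.83], [-79.2, 71.16], [3.27, 140.29], [-89.18, 269.18], [5.43, 117.66], [-154.24, 154.24]. Speed limits (degrees/s): [147.25, 147.25, 180, 180, 180, 180, 180].

## Interface

Orientations are given as a 3x3 rotation matrix whose columns are the frame's x, y, z axes.
In Python, from station import arm, eyes gives the robot as it stands. The module is installed in compiled form; this text tells all that it offers.
- The arm moves only by the tool play_rows, never from a script. Its argument "rows" is one flat list of numbers, 7 for each row, row after row: the shift along the world's x, y, z in m, then the turn, a rotation vector about the world's x, y, z in degrees, then the closure, from 0 (fully open) to 1 (shut). In form: [tx, ty, tz, wx, wy, wz, hand, tx, ty, tz, wx, wy, wz, hand, ...]. A call has 1 to 20 rows; each row is the pose to reach, as a shift and turn from the pose commanded when the call began; what a row does not reach only later rows make up. A row lasts 1/10 s, in which the tool goes at most 50 mm and 8.59 degrees, less where a joint would pass 70% of its speed; a pose out of reach is approached as far as the arm can. A call with a gripper value outside its range is refused whole. The fingers move at their own pace and stop on an object; "grip_force" is the grip in N (left out, the last holds). Time passes only in rows, so rows that repeat a pose let the fingers close. It gives the time, the measured TCP pose, the force, the opening and the grip force at its end, in the units of the state.
- arm.get_obs(): the state, without advancing time (a new reading comes with each control period).
- eyes.snapshot(name): name is "scene" or "top" or "wrist"; returns the picture (400x640x3 uint8, blue, green, red); there is no depth.
- eyes.camera_model(name): a dict with "fx", "fy", "cx", "cy" (pixels), "world_from_camera" (4x4, takes a point from camera to world coordinates). Camera axes: x right, y up, looking along -z (the intrinsics and any distortion apply to the point x, -y, -z); pixel columns grow to the right and rows downward; lengths in m; the calibration is good to about 2 mm. A picture is of the moment at which its call begins: read the wrist's pose just before it. camera_model takes no time and is no camera call; for the wrist camera it gives the pose at the moment of the call.
- arm.hand_in(): hands the job in; it is judged then, once.
Trained networks look in the newest picture that a camera, given by its name, has taken for a name from the list of things; names that differ only in an ending like _2 or _b are one class to them, and where a whole thing is asked for, a point or a joint stands for the part that bears it (a point fixed in the world has none). Each returns a list of dicts, best first, with "p" (0 to 1); they miss things now and then, are a little off and sometimes report something else, mostly with a low value. They report only what shows in the picture. A call takes as long as a camera call. They do not tell look-alikes from the thing itself.
- eyes.find_in(camera, label): "location" ([x, y, z] in m, in the coordinates of the camera as it stood for that picture, good to about 4 mm: the middle of the surface that is visible of it).
- eyes.landmark_of(camera, label): "location" ([x, y, z] in m, in the coordinates of the camera as it stood for that picture, good to about 4 mm: a listed point, or the origin of a listed thing).
The state is a dict: "time": time; "joints": joint angles; "qd": joint speeds; "joint_efforts": joint torques, N m; "position": TCP position; "orientation": TCP orientation; "wrist_force": force on the tool from outside, world axes, zero at the start; "moment": the same for the moment, N m; "finger_gap": opening from 0.0 (shut) to 1.0 (fully open); "grasp_force": force on a finger pad.
Only numpy, scipy, OpenCV 4.12 (cv2) and the standard library are available. Lean on these libraries where they do the work, as an engineer would, in place of code of your own. Each camera call takes 0.05 s, during which the arm holds its last target. There are 200 camera calls.

## Task

Swing the hasp of the plate case off its staple and open the lid. Then put every wooden printing plate that lies on the desk away in the case: lay it on the raised deck at the front, one plate to a bay, slide it under the steel bar until its hole is over the bay's pin, and let it drop flat onto the bed, lying square. When all lie on their pins, shut the lid fully and swing the hasp back down flat over the staple; do not knock the ink bottle or the white bottle about.

Things in the scene. Friction and masses are not known exactly. Their poses are not given: they have to be found in the camera images.
- plate_case: Fixed open-fronted wooden case, 174 (x) x 230 (y) x 58 mm with its lid shut. Origin: centre of its underside on the desk; x points to its back, y to its left, z up. Front edge x = -87, back edge x = +87 mm. Side walls (inner faces y = +-108 mm) and back wall (inner face x = +79 mm) reach z = 50 mm. Floor: raised deck in front, sunken bed behind it.
- deck (a point): Centre of the top of the case's deck, the raised front part of its floor: x = -87 to -22 mm, z = 16 mm in the case's frame. Behind it lies the sunken bed, x = -22 to +79 mm, its top at z = 8 mm (8 mm lower). No dividers between the three bays.
- bar (a point): Middle of the axis of a fixed steel bar, 6 mm thick, that runs across the case from wall to wall at x = 43 mm, z = 33 mm of the case (underside z = 30 mm). A plate slides in beneath it; the grip stays in front of it.
- staple (a point): Outer end of the staple, a small steel loop that sticks out 12 mm from the front edge of the case at y = 0, z = 11 mm.
- pin_1 (a point): Centre of the top of pin 1 of the case (left bay), z = 16 mm above the desk, level with the deck. Steel, 10 mm in diameter, 8 mm high, bevelled at the top; in the case's frame at x = 57 mm, y = 68 mm. Any plate fits any pin.
- pin_2 (a point): Centre of the top of pin 2 of the case (middle bay), z = 16 mm above the desk, level with the deck. Steel, 10 mm in diameter, 8 mm high, bevelled at the top; in the case's frame at x = 57 mm, y = 0 mm. Any plate fits any pin.
- pin_3 (a point): Centre of the top of pin 3 of the case (right bay), z = 16 mm above the desk, level with the deck. Steel, 10 mm in diameter, 8 mm high, bevelled at the top; in the case's frame at x = 57 mm, y = -68 mm. Any plate fits any pin.
- plate_1: Loose plywood printing plate, 90 (x) x 60 (y) x 6 mm, about 90 g; all alike. Origin: centre of its underside; x points to the end with the hole, z up. Round through hole of 15 mm diameter centred at x = +28 mm, y = 0. On top stands an upright dark wooden grip, 28 mm long (x), 12 mm thick (y), from z = 6 to z = 36 mm, centred at x = -22 mm, y = 0 (top of the plate at z = 6). One of the plates may be absent.
- plate_2: Loose plywood printing plate, 90 (x) x 60 (y) x 6 mm, about 90 g; all alike. Origin: centre of its underside; x points to the end with the hole, z up. Round through hole of 15 mm diameter centred at x = +28 mm, y = 0. On top stands an upright dark wooden grip, 28 mm long (x), 12 mm thick (y), from z = 6 to z = 36 mm, centred at x = -22 mm, y = 0 (top of the plate at z = 6). One of the plates may be absent.
- plate_3: Loose plywood printing plate, 90 (x) x 60 (y) x 6 mm, about 90 g; all alike. Origin: centre of its underside; x points to the end with the hole, z up. Round through hole of 15 mm diameter centred at x = +28 mm, y = 0. On top stands an upright dark wooden grip, 28 mm long (x), 12 mm thick (y), from z = 6 to z = 36 mm, centred at x = -22 mm, y = 0 (top of the plate at z = 6). One of the plates may be absent.
- hole_1 (a point): Centre of the hole of plate 1, at the underside of the plate.
- hole_2 (a point): Centre of the hole of plate 2, at the underside of the plate.
- hole_3 (a point): Centre of the hole of plate 3, at the underside of the plate.
- lid (a joint): Lid angle in rad: 0 shut (as at the start), 1.85 fully open, leaning back past upright. A board 174 x 230 x 8 mm hinged along the top of the back wall (axis along the case's y at x = 87 mm, z = 50 mm, on the lid's lower face). Its hinge is stiff: it stays at any angle, and 3 to 5 N near its free edge moves it.
- lid_grip (a point): Centre of the lid's grip, a dark wooden roller 16 mm in diameter and 22 mm long (along y, turns freely on its axis) on a brass stem, 26 mm above the lid's outer face, 150 mm from the hinge axis along the lid, 85 mm to the right of its middle. Lid shut: at x = -63, y = -85, z = 84 mm of the case, the lid's upper face at z = 58 mm. Pinch it by its two flat ends.
- hasp (a joint): Hasp angle in rad relative to the lid: 0 hanging down along the shut case's front, slot over the staple (as at the start); pi/2 sticks out to the front, 2.9 limit, nearly upright above the lid's edge. Steel leaf, 26 wide, 52 long, 3 mm thick, hinged on the lid's free edge (axis along y; lid shut: x = -90, y = 0, z = 59 mm of the case). It stays where it is left; about 1 N moves it.
- hasp_grip (a point): Centre of the hasp's grip, a dark wooden roller 14 mm in diameter and 18 mm long (along y, steel-pinned, turns freely on its axis) on a 6 mm stem that stands out square from the leaf's outer face; 20 mm from the hinge axis along the leaf and 26 mm out from it. Lid shut and hasp at 0: this point is at x = -116, y = 0, z = 39 mm of the case. Pinch it by its two flat ends.
- ink_bottle: Small square ink bottle with a white cap, 46 x 45 x 88 mm, standing loose on the desk; not part of the job. Origin: centre of its underside.
- medium_bottle: Round white-capped bottle, 47 x 47 x 95 mm, standing loose on the desk; not part of the job. Origin: centre of its underside.
There are look-alikes about, which are no part of the job. What is shaped like the plate_1 but blue is not meant.

How it is judged (in metres and radians):
On the way, in this order (a step that is already met when the one before it is completed fails the run):
1. the hasp is swung up off the staple while the lid is still shut (value of joint hasp above 0.7 rad and value of joint lid below 0.05 rad), for 0.1 s.
2. the lid is open (past 1.0 rad) (value of joint lid above 1 rad), for 0.2 s.
3. every plate lies flat and square on the bed with its hole over a pin, let go, the lid still open (((horizontal distance between hole_1 and pin_1 below 0.005 m and z of hole_1 in the frame of plate_case below 0.0105 m and angle between plate_1's own z axis and vertical below 0.06 rad and angle between the x axis of plate_1 and the x axis of plate_case, either way round below 0.2 rad and linear speed of plate_1 below 0.02 m/s) or (horizontal distance between hole_1 and pin_2 below 0.005 m and z of hole_1 in the frame of plate_case below 0.0105 m and angle between plate_1's own z axis and vertical below 0.06 rad and angle between the x axis of plate_1 and the x axis of plate_case, either way round below 0.2 rad and linear speed of plate_1 below 0.02 m/s) or (horizontal distance between hole_1 and pin_3 below 0.005 m and z of hole_1 in the frame of plate_case below 0.0105 m and angle between plate_1's own z axis and vertical below 0.06 rad and angle between the x axis of plate_1 and the x axis of plate_case, either way round below 0.2 rad and linear speed of plate_1 below 0.02 m/s)) and ((horizontal distance between hole_2 and pin_1 below 0.005 m and z of hole_2 in the frame of plate_case below 0.0105 m and angle between plate_2's own z axis and vertical below 0.06 rad and angle between the x axis of plate_2 and the x axis of plate_case, either way round below 0.2 rad and linear speed of plate_2 below 0.02 m/s) or (horizontal distance between hole_2 and pin_2 below 0.005 m and z of hole_2 in the frame of plate_case below 0.0105 m and angle between plate_2's own z axis and vertical below 0.06 rad and angle between the x axis of plate_2 and the x axis of plate_case, either way round below 0.2 rad and linear speed of plate_2 below 0.02 m/s) or (horizontal distance between hole_2 and pin_3 below 0.005 m and z of hole_2 in the frame of plate_case below 0.0105 m and angle between plate_2's own z axis and vertical below 0.06 rad and angle between the x axis of plate_2 and the x axis of plate_case, either way round below 0.2 rad and linear speed of plate_2 below 0.02 m/s)) and ((horizontal distance between hole_3 and pin_1 below 0.005 m and z of hole_3 in the frame of plate_case below 0.0105 m and angle between plate_3's own z axis and vertical below 0.06 rad and angle between the x axis of plate_3 and the x axis of plate_case, either way round below 0.2 rad and linear speed of plate_3 below 0.02 m/s) or (horizontal distance between hole_3 and pin_2 below 0.005 m and z of hole_3 in the frame of plate_case below 0.0105 m and angle between plate_3's own z axis and vertical below 0.06 rad and angle between the x axis of plate_3 and the x axis of plate_case, either way round below 0.2 rad and linear speed of plate_3 below 0.02 m/s) or (horizontal distance between hole_3 and pin_3 below 0.005 m and z of hole_3 in the frame of plate_case below 0.0105 m and angle between plate_3's own z axis and vertical below 0.06 rad and angle between the x axis of plate_3 and the x axis of plate_case, either way round below 0.2 rad and linear speed of plate_3 below 0.02 m/s)) and value of joint lid above 0.8 rad and contact force between each of plate_1, plate_2, plate_3 and the fingers below 0.1 N), for 0.2 s.
4. the lid is shut (value of joint lid below 0.04 rad), for 0.2 s.
At the end, for the whole second after the job is handed in: Every plate present lies flat (tilt under 0.06 rad) on the bed (underside less than 2.5 mm above it), its hole centred within 5 mm of a pin and its length within 0.2 rad of the case's, at rest; the lid is shut (under 0.04 rad) and the hasp hangs over the staple (under 0.12 rad) (((horizontal distance between hole_1 and pin_1 below 0.005 m and z of hole_1 in the frame of plate_case below 0.0105 m and angle between plate_1's own z axis and vertical below 0.06 rad and angle between the x axis of plate_1 and the x axis of plate_case, either way round below 0.2 rad and linear speed of plate_1 below 0.02 m/s) or (horizontal distance between hole_1 and pin_2 below 0.005 m and z of hole_1 in the frame of plate_case below 0.0105 m and angle between plate_1's own z axis and vertical below 0.06 rad and angle between the x axis of plate_1 and the x axis of plate_case, either way round below 0.2 rad and linear speed of plate_1 below 0.02 m/s) or (horizontal distance between hole_1 and pin_3 below 0.005 m and z of hole_1 in the frame of plate_case below 0.0105 m and angle between plate_1's own z axis and vertical below 0.06 rad and angle between the x axis of plate_1 and the x axis of plate_case, either way round below 0.2 rad and linear speed of plate_1 below 0.02 m/s)) and ((horizontal distance between hole_2 and pin_1 below 0.005 m and z of hole_2 in the frame of plate_case below 0.0105 m and angle between plate_2's own z axis and vertical below 0.06 rad and angle between the x axis of plate_2 and the x axis of plate_case, either way round below 0.2 rad and linear speed of plate_2 below 0.02 m/s) or (horizontal distance between hole_2 and pin_2 below 0.005 m and z of hole_2 in the frame of plate_case below 0.0105 m and angle between plate_2's own z axis and vertical below 0.06 rad and angle between the x axis of plate_2 and the x axis of plate_case, either way round below 0.2 rad and linear speed of plate_2 below 0.02 m/s) or (horizontal distance between hole_2 and pin_3 below 0.005 m and z of hole_2 in the frame of plate_case below 0.0105 m and angle between plate_2's own z axis and vertical below 0.06 rad and angle between the x axis of plate_2 and the x axis of plate_case, either way round below 0.2 rad and linear speed of plate_2 below 0.02 m/s)) and ((horizontal distance between hole_3 and pin_1 below 0.005 m and z of hole_3 in the frame of plate_case below 0.0105 m and angle between plate_3's own z axis and vertical below 0.06 rad and angle between the x axis of plate_3 and the x axis of plate_case, either way round below 0.2 rad and linear speed of plate_3 below 0.02 m/s) or (horizontal distance between hole_3 and pin_2 below 0.005 m and z of hole_3 in the frame of plate_case below 0.0105 m and angle between plate_3's own z axis and vertical below 0.06 rad and angle between the x axis of plate_3 and the x axis of plate_case, either way round below 0.2 rad and linear speed of plate_3 below 0.02 m/s) or (horizontal distance between hole_3 and pin_3 below 0.005 m and z of hole_3 in the frame of plate_case below 0.0105 m and angle between plate_3's own z axis and vertical below 0.06 rad and angle between the x axis of plate_3 and the x axis of plate_case, either way round below 0.2 rad and linear speed of plate_3 below 0.02 m/s)) and value of joint lid below 0.04 rad and value of joint hasp below 0.12 rad); the robot touches nothing.
It fails at once if the ink bottle or the white bottle is knocked over or pushed more than 6 cm (distance of any of ink_bottle, medium_bottle from where it was at the start of the episode above 0.06 m or angle between any of ink_bottle, medium_bottle's own z axis and vertical above 0.5 rad).
Of plate_1, plate_2, plate_3 only 2 to 3 are there at a start; the rules pass over those that are not, and their reading is None.
At some moment in a run one of plate_1, plate_2, plate_3 may be knocked a few centimetres aside while the robot is not near it.
Once in a run the grip may slacken for a moment while it holds something.
It also fails if it takes over 192 s, if anything falls off the work surface, if the arm or the gripper's body presses on something with over 40 N, if the wrist force passes 120 N, or if a joint passes its speed limit or range.

## Working session

There is one attempt and no reset: what is moved stays moved. The work goes in short steps, Python scripts to look and compute and a tool call to move; the robot and the scene stay as the last step left them, time stands still between calls to the robot, and variables do not carry over. Pictures are saved under pics/ and viewed, at most 14 in all, crops included, and the job is handed in when it is done.

Besides the shell and the picture viewer there is one more tool, called after "Request:" as name(argument=value, ...), one argument or row to a line, values as JSON. play_rows: Moves the arm, as the interface text tells. Its arguments: {"type":"object","properties":{"rows":{"type":"array","items":{"type":"number"}},"grip_force":{"type":"number"}},"required":["rows"]}

```bash
mkdir -p pics; cat > h.py <<'E'
import numpy as np,cv2
from station import arm,eyes
def snap(n,f=None):
    M=eyes.camera_model(n); im=eyes.snapshot(n)
    if f: cv2.imwrite('pics/'+f,im)
    return M,im
def W(M,p): return (np.array(M['world_from_camera'])@np.append(p,1))[:3]
def pix(M,w):
    c=np.linalg.inv(np.array(M['world_from_camera']))@np.append(w,1)
    return np.round([M['cx']+M['fx']*c[0]/-c[2],M['cy']+M['fy']*-c[1]/-c[2]],1)
def ray(M,u,v,z):
    T=np.array(M['world_from_camera']); d=T[:3,:3]@np.array([(u-M['cx'])/M['fx'],-(v-M['cy'])/M['fy'],-1]); o=T[:3,3]
    return o+d*(z-o[2])/d[2]
def net(n,M,labs,f='landmark_of',pm=0.2):
    for l in labs:
        for d in getattr(eyes,f)(n,l):
            if d['p']>pm: w=W(M,d['location']); print(n,l,round(d['p'],2),np.round(w,4),pix(M,w))
E
python3 - <<'E'
from h import *
o=arm.get_obs();print({k:np.round(v,3) for k,v in o.items()})
for n in ['top','scene']:
    M,im=snap(n,n+'0.png'); print(n,np.round(M['world_from_camera'],3).tolist(),M['fx'],[k for k in M])
    net(n,M,['plate_case','deck','staple','pin_1','lid_grip','hasp_grip','plate_1','hole_1','ink_bottle','medium_bottle'])
E
```

```text
{'time': np.float64(0.0), 'joints': array([-71.155,  18.437,  -4.016,  83.176,   1.295,  78.54 ,  -3.262]), 'qd': array([ 0.   ,  0.103,  0.076, -0.027, -0.019, -0.116,  0.058]), 'joint_efforts': array([ 0.0000e+00, -4.9357e+01, -3.8200e-01, -3.1433e+01,  1.3000e-02,
        1.1000e-02,  0.0000e+00]), 'position': array([0.201, 0.618, 0.244]), 'orientation': array([[-0.951,  0.31 , -0.   ],
       [ 0.31 ,  0.951, -0.002],
       [-0.   , -0.002, -1.   ]]), 'wrist_force': array([-0.072,  0.064,  0.243]), 'moment': array([-0.025,  0.002, -0.026]), 'grasp_force': np.float64(0.0), 'finger_gap': np.float64(1.001)}
top [[-0.027, 0.998, -0.055, 0.467], [-1.0, -0.026, 0.01, 0.119], [0.008, 0.056, 0.998, 1.563], [0.0, 0.0, 0.0, 1.0]] 474.1900024548358 ['fx', 'fy', 'cx', 'cy', 'world_from_camera']
top plate_case 0.66 [ 0.544   0.1204 -0.0012] [304.6 205.8]
top deck 0.85 [0.4927 0.1233 0.0142] [304.1 221.3]
top deck 0.37 [0.6955 0.3425 0.0018] [236.4 161.8]
top staple 0.91 [0.4505 0.1296 0.0084] [302.6 234.3]
top lid_grip 0.35 [0.477  0.0414 0.0822] [330.5 225.3]
top hasp_grip 0.56 [0.432  0.13
[... 1194 characters left out ...]
4 [0.4328 0.1328 0.0423] [286.2 239.9]
scene plate_1 0.97 [ 0.3199 -0.1535  0.0013] [308.8 346.2]
scene plate_1 0.95 [ 0.6868 -0.1109  0.003 ] [415.1 263. ]
scene plate_1 0.69 [ 4.683e-01 -5.120e-02  1.000e-04] [336.1 286.5]
scene plate_1 0.61 [0.5878 0.3679 0.001 ] [291.9 192.5]
scene hole_1 0.93 [ 0.3239 -0.1853  0.0013] [318.4 356.1]
scene hole_1 0.7 [ 0.4978 -0.0423  0.0022] [343.3 278.6]
scene hole_1 0.61 [ 0.6653 -0.1322 -0.0016] [414.9 272.4]
scene hole_1 0.52 [0.6112 0.383  0.0007] [295.5 188.2]
scene ink_bottle 0.58 [7.724e-01 3.780e-02 7.000e-04] [399.8 222.6]
scene ink_bottle 0.22 [0.5903 0.1149 0.0333] [336.4 223.9]
scene medium_bottle 0.59 [ 0.7027  0.3468 -0.0024] [323.3 184.8]
```

```bash
python3 - <<'E'
import cv2
a=cv2.imread('pics/top0.png')[100:300,190:440]; b=cv2.imread('pics/scene0.png')[150:390,230:480]
cv2.imwrite('pics/tc.png',cv2.resize(a,None,fx=3,fy=3,interpolation=2))
cv2.imwrite('pics/sc.png',cv2.resize(b,None,fx=2.5,fy=2.5,interpolation=2))
E
```

```text
(no output)
```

View pics/tc.png

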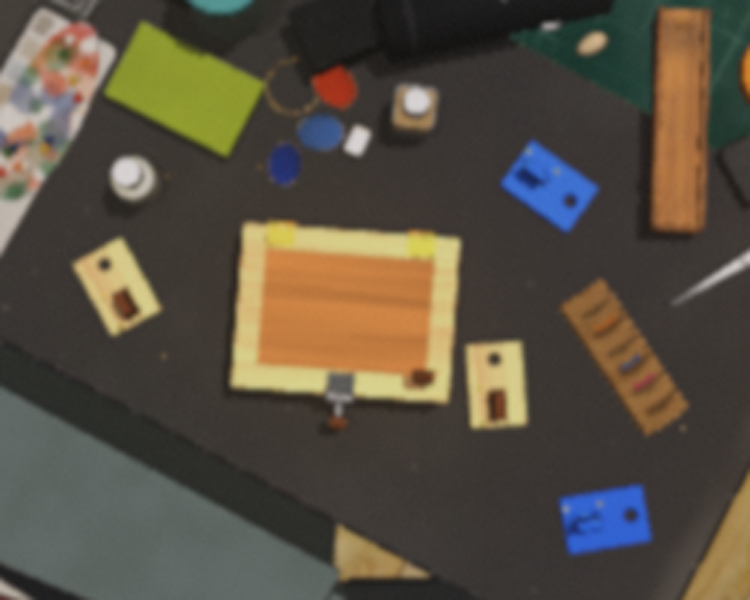

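View pics/sc.png

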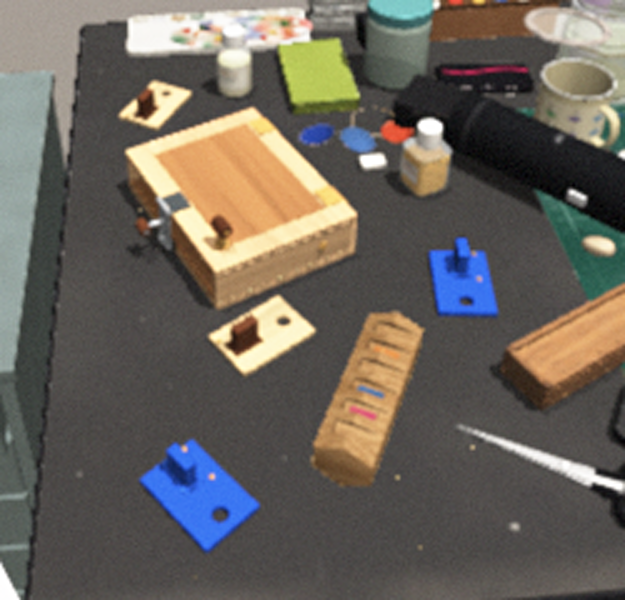

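Two wooden plates fit the description: top px (229,195) at left and (355,228) at right. The blue ones at top px (374,163) and (392,273) are look-alikes. Both crops already show this clearly. The case front faces the robot.

```bash
python3 - <<'E'
from h import *
M=eyes.camera_model('top')
f=lambda u,v,z:ray(M,190+u/3-.33,100+v/3-.33,z)
FL,FR,BL,BR=[f(*c,.058) for c in[(232,388),(448,403),(243,222),(460,238)]]
print(np.round([FL,FR,BL,BR],4))
c=(FL+FR+BL+BR)/4; ax=(BL+BR-FL-FR)/2; ay=(FL+BL-FR-BR)/2
print(c,np.linalg.norm(ax),np.linalg.norm(ay),np.degrees(np.arctan2(ax[1],ax[0])),np.degrees(np.arctan2(-ay[0],ay[1])))
print(f(338,422,.039),f(420,378,.084))
E
```

```text
[[ 0.4707  0.2414  0.058 ]
 [ 0.4489  0.0138  0.058 ]
 [ 0.6465  0.2259  0.058 ]
 [ 0.6235 -0.0042  0.058 ]]
[0.54740168 0.11921916 0.058     ] 0.1760017674369613 0.22994346119103456 -5.460232796977703 -5.599995487637877
[0.43152802 0.13060729 0.039     ] [0.47585222 0.04393356 0.084     ]
```

Request:
play_rows(
  rows=[0.04,-0.08,-0.005,0,0,2,0,0.08,-0.16,-0.01,0,0,4,0,0.12,-0.24,-0.015,0,0,6,0,0.15,-0.32,-0.02,0,0,8,0,0.18,-0.38,-0.03,0,0,10,0.2,0.205,-0.43,-0.035,0,0,12,0.4,0.22,-0.46,-0.04,0,0,12.6,0.4,0.23,-0.488,-0.045,0,0,12.6,0.4,0.23,-0.488,-0.045,0,0,12.6,0.4,0.23,-0.488,-0.045,0,0,12.6,0.4,0.23,-0.488,-0.045,0,0,12.6,0.4,0.23,-0.488,-0.045,0,0,12.6,0.4],
  grip_force=40,
)

```text
time: 2.3
position: [0.4331, 0.1239, 0.2003]
orientation: [[-0.994, 0.105, 0.001], [0.105, 0.994, -0.001], [-0.001, -0.001, -1.0]]
wrist_force: [-0.1, 0.9, -0.2]
finger_gap: 0.599
grasp_force: 0.0
```

```bash
python3 - <<'E'
from h import *
o=arm.get_obs();print(o['time'],o['position'],o['orientation'].round(3).tolist() if hasattr(o['orientation'],'round') else o['orientation'],o['finger_gap'],o['wrist_force'])
M,im=snap('wrist','w1.png');print(np.round(M['world_from_camera'],3).tolist())
net('wrist',M,['hasp_grip','lid_grip','staple','plate_case'])
E
```

```text
2.3 [0.43309962 0.12392948 0.20025433] [[-0.994, 0.105, 0.001], [0.105, 0.994, -0.001], [-0.001, -0.001, -1.0]] 0.5992054776808389 [-0.07437197  0.89859654 -0.19532279]
[[0.105, -0.946, -0.307, 0.355], [0.995, 0.099, 0.035, 0.132], [-0.003, -0.309, 0.951, 0.329], [0.0, 0.0, 0.0, 1.0]]
wrist hasp_grip 0.8 [0.4346 0.1319 0.0427] [329.8 184.5]
wrist lid_grip 0.59 [0.4744 0.0418 0.082 ] [223.8 256.5]
wrist staple 0.69 [0.448  0.1314 0.0117] [329.7 189.4]
wrist plate_case 0.96 [0.5495 0.12   0.006 ] [328.  279.5]
wrist plate_case 0.45 [0.4492 0.1315 0.01  ] [329.9 190.1]
```

View pics/w1.png

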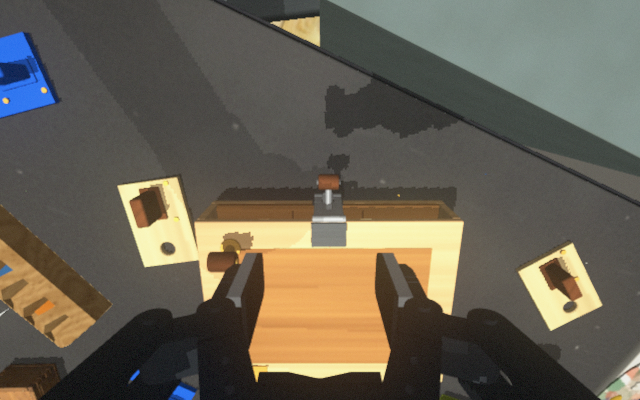

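```bash
python3 - <<'E'
from h import *
M=eyes.camera_model('wrist')
print(ray(M,329,183,.039), ray(M,222,262,.084))
print([ray(M,u,v,.058).round(4) for u,v in[(196,222),(463,222)]])
E
```

```text
[0.43174457 0.13927639 0.039     ] [0.47680287 0.04852955 0.084     ]
[array([0.4504, 0.0238, 0.058 ]), array([0.4712, 0.2496, 0.058 ])]
```

Request:
play_rows(
  rows=[0.0005,0.0016,-0.04,0,0,0,0.4,0.0005,0.0016,-0.08,0,0,0,0.5,0.0005,0.0016,-0.12,0,0,0,0.5,0.0005,0.0016,-0.15,0,0,0,0.5,0.0005,0.0016,-0.164,0,0,0,0.5,0.0005,0.0016,-0.164,0,0,0,0.5,0.0005,0.0016,-0.164,0,0,0,1,0.0005,0.0016,-0.164,0,0,0,1,0.0005,0.0016,-0.164,0,0,0,1,0.0005,0.0016,-0.164,0,0,0,1,0.0005,0.0016,-0.164,0,0,0,1,0.0005,0.0016,-0.164,0,0,0,1,0.0005,0.0016,-0.164,0,0,0,1,0.0005,0.0016,-0.164,0,0,0,1],
  grip_force=40,
)

```text
time: 3.95
position: [0.4328, 0.1318, 0.0369]
orientation: [[-0.995, 0.095, 0.002], [0.095, 0.995, 0.001], [-0.002, 0.001, -1.0]]
wrist_force: [1.8, -2.4, 2.9]
finger_gap: 0.196
grasp_force: 39.3
```

Request:
play_rows(
  rows=[-0.0022,0.0002,0.0034,0,0,0,1,-0.004,0.0004,0.0071,0,0,0,1,-0.0055,0.0005,0.011,0,0,0,1,-0.0064,0.0006,0.0149,0,0,0,1,-0.0068,0.0006,0.019,0,0,0,1,-0.0067,0.0006,0.0231,0,0,0,1,-0.006,0.0006,0.027,0,0,0,1,-0.0049,0.0005,0.0311,0,0,0,1,-0.0032,0.0003,0.035,0,0,0,1,-0.0012,0.0001,0.0384,0,0,0,1,0.0019,-0.0002,0.0422,0,0,0,1,0.0019,-0.0002,0.0422,0,0,0,1,0.0019,-0.0002,0.0422,0,0,0,1,0.0019,-0.0002,0.0422,0,0,0,0.5,0.0019,-0.0002,0.0422,0,0,0,0.5,0.0019,-0.0002,0.0422,0,0,0,0.5,0.0019,-0.0002,0.08,0,0,0,0.5,0.0019,-0.0002,0.12,0,0,0,0.5,0.0019,-0.0002,0.12,0,0,0,0.5],
)

```text
time: 5.85
position: [0.4366, 0.1328, 0.1613]
orientation: [[-0.995, 0.095, 0.008], [0.095, 0.995, 0.005], [-0.007, 0.005, -1.0]]
wrist_force: [0.5, 0.8, 0.6]
finger_gap: 0.502
grasp_force: 0.0
```

```bash
python3 - <<'E'
from h import *
M,im=snap('scene','s1.png');net('scene',M,['hasp_grip','lid_grip'])
cv2.imwrite('pics/s1c.png',cv2.resize(im[180:300,240:400],None,fx=4,fy=4,interpolation=2))
o=arm.get_obs();print(o['position'],o['wrist_force'])
M,im=snap('wrist');net('wrist',M,['hasp_grip','lid_grip'])
E
```

```text
scene hasp_grip 0.69 [0.4788 0.0386 0.0851] [318.8 240.6]
scene hasp_grip 0.56 [0.4317 0.1353 0.082 ] [284.2 228.6]
scene lid_grip 0.43 [0.4805 0.0388 0.0873] [319.3 239.7]
[0.43307875 0.13150465 0.15595463] [ 0.32561927 -0.30914905 -0.03054781]
wrist hasp_grip 0.71 [0.434  0.1308 0.0843] [319.5 221.6]
wrist lid_grip 0.87 [0.4756 0.0412 0.0838] [192.8 290.3]
```

View pics/s1c.png

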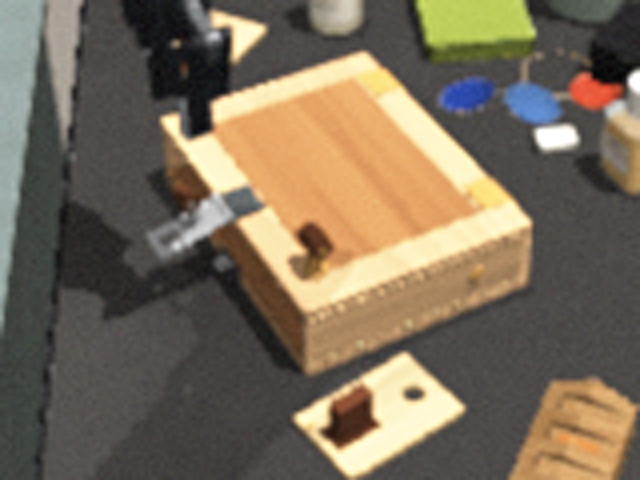

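Request:
play_rows(
  rows=[0.0215,-0.045,0,0,0,0,0.4,0.043,-0.09,0,0,0,0,0.4,0.043,-0.09,-0.02,0,0,0,0.4,0.043,-0.09,-0.05,0,0,0,0.4,0.043,-0.09,-0.075,0,0,0,0.4,0.043,-0.09,-0.075,0,0,0,0.4,0.043,-0.09,-0.075,0,0,0,1,0.043,-0.09,-0.075,0,0,0,1,0.043,-0.09,-0.075,0,0,0,1,0.043,-0.09,-0.075,0,0,0,1,0.043,-0.09,-0.075,0,0,0,1,0.043,-0.09,-0.075,0,0,0,1,0.043,-0.09,-0.075,0,0,0,1],
  grip_force=60,
)

```text
time: 7.45
position: [0.4773, 0.0416, 0.0818]
orientation: [[-0.996, 0.095, 0.002], [0.095, 0.996, 0.0], [-0.002, 0.001, -1.0]]
wrist_force: [1.4, -0.3, 0.8]
finger_gap: 0.243
grasp_force: 58.9
```

```bash
python3 - <<'E'
import numpy as np
r=[]
for th in np.linspace(.085,1.7,20):
    c,s=np.cos(th),np.sin(th); dx=150*(1-c)+34*s; dz=150*s-34*(1-c)
    r.append([round(dx*.9954/1e3,4),round(-dx*.0958/1e3,4),round(dz/1e3,4)])
print(r)
E
```

```text
[[np.float64(0.0034), np.float64(-0.0003), np.float64(0.0126)], [np.float64(0.0079), np.float64(-0.0008), np.float64(0.0249)], [np.float64(0.0134), np.float64(-0.0013), np.float64(0.0367)], [np.float64(0.0198), np.float64(-0.0019), np.float64(0.0481)], [np.float64(0.0272), np.float64(-0.0026), np.float64(0.0588)], [np.float64(0.0355), np.float64(-0.0034), np.float64(0.0689)], [np.float64(0.0446), np.float64(-0.0043), np.float64(0.0782)], [np.float64(0.0545), np.float64(-0.0052), np.float64(0.0868)], [np.float64(0.065), np.float64(-0.0063), np.float64(0.0944)], [np.float64(0.0762), np.float64(-0.0073), np.float64(0.1011)], [np.float64(0.0879), np.float64(-0.0085), np.float64(0.1069)], [np.float64(0.1), np.float64(-0.0096), np.float64(0.1116)], [np.float64(0.1125), np.float64(-0.0108), np.float64(0.1153)], [np.float64(0.1252), np.float64(-0.0121), np.float64(0.1179)], [np.float64(0.1382), np.float64(-0.0133), np.float64(0.1194)], [np.float64(0.1512), np.float64(-0.0145), np.float64(0.1198)], [np.float64(0.1642), np.float64(-0.0158), np.float64(0.1191)], [np.float64(0.177), np.float64(-0.017), np.float64(0.1173)], [np.float64(0.1897), np.float64(-0.0183), np.float64(0.1144)], [np.float64(0.2021), np.float64(-0.0195), np.float64(0.1104)]]
```

Request:
play_rows(
  rows=[0.0034,-0.0003,0.0126,0,0,0,1,0.0079,-0.0008,0.0249,0,0,0,1,0.0134,-0.0013,0.0367,0,0,0,1,0.0198,-0.0019,0.0481,0,0,0,1,0.0272,-0.0026,0.0588,0,0,0,1,0.0355,-0.0034,0.0689,0,0,0,1,0.0446,-0.0043,0.0782,0,0,0,1,0.0545,-0.0052,0.0868,0,0,0,1,0.065,-0.0063,0.0944,0,0,0,1,0.0762,-0.0073,0.1011,0,0,0,1,0.0879,-0.0085,0.1069,0,0,0,1,0.1,-0.0096,0.1116,0,0,0,1,0.1125,-0.0108,0.1153,0,0,0,1,0.1252,-0.0121,0.1179,0,0,0,1,0.1382,-0.0133,0.1194,0,0,0,1,0.1512,-0.0145,0.1198,0,0,0,1,0.1642,-0.0158,0.1191,0,0,0,1,0.177,-0.017,0.1173,0,0,0,1,0.1897,-0.0183,0.1144,0,0,0,1,0.2021,-0.0195,0.1104,0,0,0,1],
)

```text
time: 9.45
position: [0.6778, 0.0212, 0.1919]
orientation: [[-0.995, 0.095, -0.004], [0.095, 0.995, -0.001], [0.004, -0.001, -1.0]]
wrist_force: [-2.8, -0.8, 1.5]
finger_gap: 0.24
grasp_force: 60.6
```

Request:
play_rows(
  rows=[0,0,0,0,0,0,1,0,0,0,0,0,0,0.4,0,0,0,0,0,0,0.4,0,0,0,0,0,0,0.4,0,0,0.04,0,0,0,0.4,0,0,0.08,0,0,0,0.4,-0.05,0,0.1,0,0,0,0.4,-0.1,0,0.1,0,0,0,0.4,-0.15,0,0.1,0,0,0,0.4,-0.2,-0.01,0.08,0,0,0,0.4,-0.24,-0.03,0.05,0,0,0,0.4,-0.26,-0.05,0.02,0,0,0,0.4,-0.26,-0.07,0,0,0,0,0.4,-0.26,-0.07,0,0,0,0,0.4,-0.26,-0.07,0,0,0,0,0.4,-0.26,-0.07,0,0,0,0,0.4],
)

```text
time: 11.05
position: [0.42, -0.047, 0.1931]
orientation: [[-0.996, 0.094, 0.002], [0.094, 0.996, 0.001], [-0.002, 0.001, -1.0]]
wrist_force: [-1.6, 1.0, -0.9]
finger_gap: 0.604
grasp_force: 0.0
```

```bash
python3 - <<'E'
from h import *
o=arm.get_obs();print(o['time'],o['position'],o['wrist_force'])
M,im=snap('wrist','w2.png');np.save('Mw2.npy',M['world_from_camera'])
net('wrist',M,['plate_1','hole_1','pin_1','deck','bar'])
M,im=snap('top','t2.png');net('top',M,['plate_1','hole_1','pin_1','deck','lid_grip','hasp_grip'])
E
```

```text
11.05 [ 0.42001356 -0.04703903  0.19314027] [-1.57954348  0.97041749 -0.94222261]
wrist plate_1 0.7 [ 0.3153 -0.1569 -0.0019] [185.3  69.7]
wrist hole_1 0.87 [ 0.4949 -0.0452 -0.0012] [328.5 243.6]
wrist hole_1 0.82 [ 0.668  -0.1343 -0.0012] [266.6 381.1]
wrist hole_1 0.68 [ 3.219e-01 -1.882e-01 -3.000e-04] [151.6  81. ]
wrist pin_1 0.84 [0.6064 0.1807 0.0155] [548.4 327.2]
wrist deck 0.57 [0.4947 0.1224 0.0108] [498.1 234.3]
top plate_1 0.88 [ 0.585   0.3693 -0.0031] [229.1 195.4]
top plate_1 0.79 [ 0.4689 -0.039   0.0015] [353.7 227.3]
top plate_1 0.58 [ 0.6812 -0.1094  0.0012] [372.8 162.7]
top hole_1 0.81 [ 0.4958 -0.0407 -0.0019] [353.8 219.1]
top hole_1 0.77 [ 0.6645 -0.1278 -0.0008] [378.4 167.6]
top hole_1 0.68 [ 0.6089  0.383  -0.0029] [224.8 188.4]
top pin_1 0.84 [0.6127 0.1811 0.0156] [285.6 185.1]
top pin_1 0.81 [0.6016 0.0451 0.0148] [327.1 187.4]
top pin_1 0.55 [0.6023 0.1166 0.0173] [305.3 187.7]
top pin_1 0.4 [ 5.843e-01  3.695e-01 -4.000e-04] [228.9 195.6]
top deck 0.9 [0.4948 0.1234 0.0164] [304.1 220.7]
top lid_grip 0.5 [ 0.4699 -0.04   -0.0005] [353.9 227. ]
top lid_grip 0.38 [0.6769 0.0203 0.1942] [337.7 156. ]
top hasp_grip 0.72 [ 0.4698 -0.039   0.0012] [353.6 227. ]
top hasp_grip 0.4 [0.692  0.1098 0.2456] [306.8 148.6]
```

View pics/w2.png

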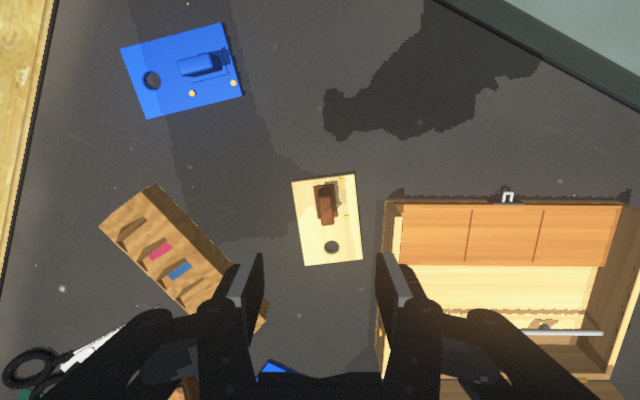

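```bash
python3 - <<'E'
from h import *
M=eyes.camera_model('wrist');M['world_from_camera']=np.load('Mw2.npy')
A,B,C,D=[ray(M,u,v,.006) for u,v in[(292,182),(355,172),(363,258),(306,266)]]
print(np.round([A,B,C,D],4)); c=(A+B+C+D)/4; x=(C+D-A-B)/2;y=(B+C-A-D)/2
print(c,np.linalg.norm(x),np.linalg.norm(y),np.degrees([np.arctan2(x[1],x[0]),np.arctan2(-y[0],y[1])]))
x/=np.linalg.norm(x);print('grip',c-.022*x,'hole',c+.028*x,ray(M,331.5,247,.006))
# case inner from wrist: staple, deck/bed edge, pins
print(ray(M,508,193,.011))
E
```

```text
[[ 0.424  -0.0742  0.006 ]
 [ 0.4199 -0.0139  0.006 ]
 [ 0.5109 -0.0112  0.006 ]
 [ 0.5146 -0.0704  0.006 ]]
[ 0.46732398 -0.04243736  0.006     ] 0.09084700442414224 0.05989652559502296 [2.04598941 3.77752878]
grip [ 0.445338   -0.04322279  0.006     ] hole [ 0.49530613 -0.04143771  0.006     ] [ 0.49547044 -0.04237076  0.006     ]
[0.4524465  0.12867425 0.011     ]
```

Request:
play_rows(
  rows=[0.01,0.002,-0.03,0,0,3,0.5,0.02,0.004,-0.06,0,0,6,0.6,0.027,0.005,-0.09,0,0,8,0.6,0.027,0.005,-0.12,0,0,8,0.6,0.027,0.005,-0.145,0,0,8,0.6,0.027,0.005,-0.16,0,0,8,0.6,0.027,0.005,-0.167,0,0,8,0.6,0.027,0.005,-0.167,0,0,8,0.6,0.027,0.005,-0.167,0,0,8,1,0.027,0.005,-0.167,0,0,8,1,0.027,0.005,-0.167,0,0,8,1,0.027,0.005,-0.167,0,0,8,1,0.027,0.005,-0.167,0,0,8,1,0.027,0.005,-0.167,0,0,8,1,0.027,0.005,-0.167,0,0,8,1],
  grip_force=50,
)

```text
time: 13.2
position: [0.4468, -0.043, 0.0258]
orientation: [[-0.999, -0.045, 0.002], [-0.045, 0.999, 0.001], [-0.002, 0.001, -1.0]]
wrist_force: [0.0, 1.2, 6.2]
finger_gap: 0.132
grasp_force: 50.3
```

Request:
play_rows(
  rows=[0,0,0.03,0,0,0,1,0,0,0.06,0,0,0,1,0,0.02,0.075,0,0,-1,1,0.005,0.05,0.075,0,0,-3,1,0.02,0.09,0.075,0,0,-6,1,0.035,0.12,0.075,0,0,-8,1,0.05,0.15,0.075,0,0,-8,1,0.062,0.167,0.075,0,0,-8,1,0.062,0.167,0.075,0,0,-8,1,0.062,0.167,0.075,0,0,-8,1,0.062,0.167,0.075,0,0,-8,1,0.062,0.167,0.075,0,0,-8,1],
)

```text
time: 14.4
position: [0.5074, 0.1228, 0.0998]
orientation: [[-0.995, 0.097, -0.0], [0.097, 0.995, 0.0], [0.0, 0.0, -1.0]]
wrist_force: [-0.1, -0.1, -1.0]
finger_gap: 0.133
grasp_force: 49.4
```

```bash
python3 - <<'E'
from h import *
o=arm.get_obs();print(o['time'],o['position'],o['orientation'],o['finger_gap'],o['wrist_force'])
M,im=snap('wrist','w3.png');np.save('Mw3.npy',M['world_from_camera'])
net('wrist',M,['hole_1','pin_1','deck','bar','plate_1'])
M,im=snap('scene');net('scene',M,['hole_1','pin_1','plate_1'])
E
```

```text
14.4 [0.50736426 0.12276787 0.09976421] [[-9.95331556e-01  9.65142757e-02 -2.95784554e-04]
 [ 9.65142317e-02  9.95331592e-01  1.59648913e-04]
 [ 3.09812110e-04  1.30356182e-04 -9.99999944e-01]] 0.13313743556197047 [-0.13651307 -0.1314504  -1.01011564]
wrist hole_1 0.87 [0.5548 0.116  0.074 ] [316.5 333.4]
wrist pin_1 0.7 [0.6038 0.114  0.0159] [321.  335.3]
wrist deck 0.69 [0.4938 0.122  0.013 ] [317.3 192.7]
wrist bar 0.63 [0.5971 0.1169 0.0349] [324.4 345.7]
wrist plate_1 0.84 [0.5272 0.1168 0.0763] [312.7 291.6]
scene hole_1 0.92 [ 0.6671 -0.1358 -0.0008] [416.4 272.8]
scene hole_1 0.72 [ 0.3227 -0.183   0.002 ] [317.4 355.5]
scene hole_1 0.69 [0.5555 0.1191 0.0738] [325.5 216.9]
scene hole_1 0.68 [0.5953 0.0472 0.0176] [352.  240.1]
scene hole_1 0.52 [ 0.615   0.3847 -0.0019] [296.3 188.2]
scene pin_1 0.95 [0.6021 0.1134 0.0199] [339.9 226.2]
scene pin_1 0.9 [0.6155 0.184  0.0179] [329.8 212.9]
scene pin_1 0.78 [0.5929 0.0424 0.02  ] [352.3 240.7]
scene plate_1 0.94 [ 0.318  -0.154   0.0011] [308.2 346.9]
scene plate_1 0.83 [0.5299 0.1184 0.0709] [318.1 221.3]
scene plate_1 0.68 [ 0.6869 -0.112   0.0014] [415.3 263.6]
scene plate_1 0.58 [0.589  0.3685 0.0027] [292.1 191.9]
```

View pics/w3.png

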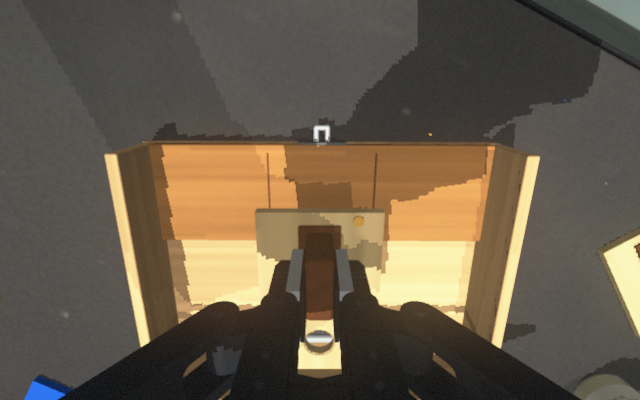

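```bash
python3 - <<'E'
from h import *
M=eyes.camera_model('wrist');M['world_from_camera']=np.load('Mw3.npy')
zt=.0998-.0258+.006
A,B,H=[ray(M,u,v,zt) for u,v in[(257,210),(383,210),(319.5,338)]]
print('plate',A,B,H,np.linalg.norm(A-B),'mid',(A+B)/2,'yaw',np.degrees(np.arctan2(-(B-A)[0],(B-A)[1])),np.linalg.norm(H-(A+B)/2))
L,R=[ray(M,u,v,.05) for u,v in[(106,155),(540,157)]]
m=(L+R)/2;d=R-L; yaw=np.arctan2(-d[0],d[1]);print('case',L,R,np.linalg.norm(d),np.degrees(yaw),'centre',m+.087*np.array([np.cos(yaw),np.sin(yaw),0]))
print('staple',ray(M,321,126,.011))
E
```

```text
plate [0.47944449 0.09606327 0.08      ] [0.48498714 0.15368339 0.08      ] [0.55292404 0.11783075 0.08      ] 0.05788608670051442 mid [0.48221582 0.12487333 0.08      ] yaw -5.494539464982854 0.07105807946982051
case [0.45155323 0.01489184 0.05      ] [0.47450402 0.24172446 0.05      ] 0.22799074326056504 -5.777490043846686 centre [0.5495867  0.11955026 0.05      ]
staple [0.45141125 0.12851545 0.011     ]
```

Request:
play_rows(
  rows=[0,0,-0.02,0,0,0,1,0,0,-0.04,0,0,0,1,0,0,-0.054,0,0,0,1,0,0,-0.054,0,0,0,1,0.01,-0.001,-0.054,0,0,0,1,0.02,-0.002,-0.054,0,0,0,1,0.03,-0.003,-0.054,0,0,0,1,0.04,-0.0035,-0.054,0,0,0,1,0.0485,-0.004,-0.054,0,0,0,1,0.0485,-0.004,-0.054,0,0,0,1,0.0485,-0.004,-0.054,0,0,0,1,0.0485,-0.004,-0.054,0,0,0,1],
)

```text
time: 16.1
position: [0.5558, 0.12, 0.0456]
orientation: [[-0.996, 0.095, -0.001], [0.095, 0.996, 0.0], [0.001, -0.0, -1.0]]
wrist_force: [0.4, 0.2, -0.5]
finger_gap: 0.127
grasp_force: 49.4
```

```bash
python3 - <<'E'
from h import *
o=arm.get_obs();print(o['position'],o['finger_gap'],o['wrist_force'])
M,im=snap('wrist','w4.png');np.save('Mw4.npy',M['world_from_camera']);
M,im=snap('scene');net('scene',M,['hole_1','pin_1'],pm=.4)
E
```

```text
[0.5557634  0.11999213 0.04555486] 0.12702793270895074 [ 0.41925502  0.17112872 -0.46814544]
scene hole_1 0.9 [ 0.3223 -0.1855  0.0007] [317.9 356.8]
scene hole_1 0.88 [ 0.6683 -0.1328 -0.003 ] [415.8 272.5]
scene hole_1 0.63 [0.6028 0.1134 0.018 ] [340.2 226.6]
scene hole_1 0.55 [ 0.6135  0.3815 -0.    ] [296.4 188.3]
scene pin_1 0.92 [0.6038 0.1134 0.0166] [340.4 226.8]
scene pin_1 0.92 [0.5948 0.0479 0.0177] [351.7 240. ]
scene pin_1 0.89 [0.6124 0.1845 0.0153] [328.9 213.9]
```

View pics/w4.png

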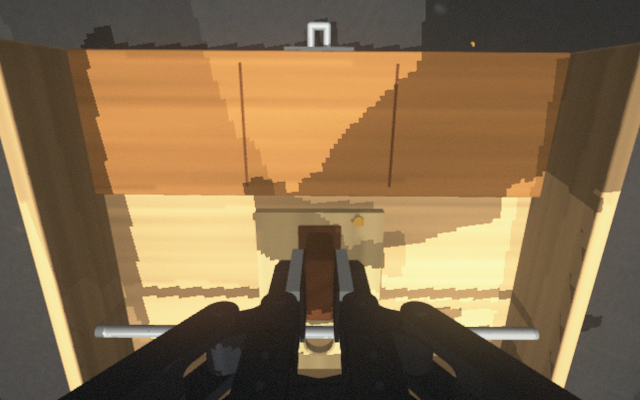

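```bash
python3 - <<'E'
from h import *
M=eyes.camera_model('wrist');M['world_from_camera']=np.load('Mw4.npy')
A,B=[ray(M,u,v,.0456-.0258+.006) for u,v in[(257,210),(383,210)]]
S1,S2=[ray(M,u,v,.016) for u,v in[(105,194),(535,196)]]
F1,F2=[ray(M,u,v,.016) for u,v in[(68,49),(571,53)]]
c=np.array([np.cos(np.radians(-5.6)),np.sin(np.radians(-5.6)),0]);n=np.array([-c[1],c[0],0])
for k,p in dict(A=A,B=B,S1=S1,S2=S2,F1=F1,F2=F2).items(): print(k,p.round(4),'along',round(p@c*1e3,1),'across',round(p@n*1e3,1))
im=cv2.imread('pics/w4.png');cv2.imwrite('pics/w4c.png',cv2.resize(im[300:380,270:370],None,fx=6,fy=6,interpolation=2))
E
```

```text
A [0.5279 0.0932 0.0258] along 516.3 across 144.3
B [0.5333 0.1509 0.0258] along 516.1 across 202.2
S1 [0.5162 0.0191 0.016 ] along 511.9 across 69.4
S2 [0.5367 0.2258 0.016 ] along 512.1 across 277.1
F1 [0.4517 0.0219 0.016 ] along 447.4 across 65.8
F2 [0.4736 0.2347 0.016 ] along 448.4 across 279.8
```

View pics/w4c.png

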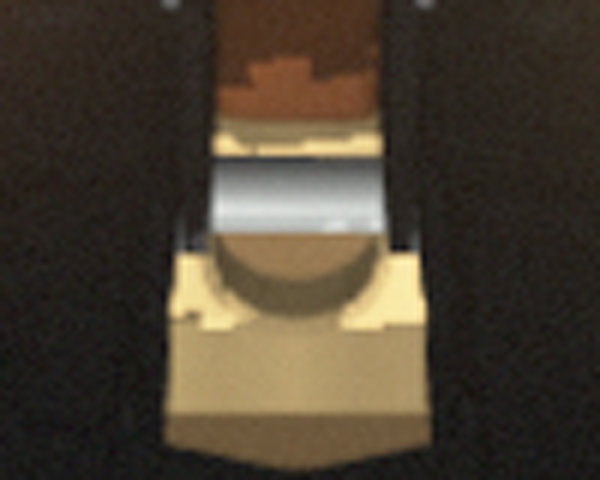

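Request:
play_rows(
  rows=[0.001,0,0,0,0,0,1,0.001,0,-0.003,0,0,0,1,0.001,0,-0.006,0,0,0,1,0.001,0,-0.009,0,0,0,1,0.001,0,-0.0115,0,0,0,1,0.001,0,-0.0115,0,0,0,1,0.001,0,-0.0115,0,0,0,1],
)

```text
time: 17.0
position: [0.5572, 0.12, 0.0341]
orientation: [[-0.996, 0.095, -0.0], [0.095, 0.996, -0.0], [0.0, -0.0, -1.0]]
wrist_force: [0.4, 0.3, -0.9]
finger_gap: 0.13
grasp_force: 49.5
```

Request:
play_rows(
  rows=[0,0,0,0,0,0,0.75,0,0,0,0,0,0,0.75,0,0,0,0,0,0,0.75,0,0,0.03,0,0,0,0.75,0,0,0.07,0,0,0,0.75,-0.02,0.04,0.11,0,0,6,0.6,-0.03,0.08,0.155,0,0,12,0.6,-0.03,0.12,0.155,0,0,20,0.6,-0.03,0.16,0.155,0,0,27,0.6,-0.03,0.2,0.155,0,0,34,0.6,-0.03,0.22,0.155,0,0,36,0.6,-0.03,0.22,0.155,0,0,36,0.6,-0.03,0.22,0.155,0,0,36,0.6,-0.03,0.22,0.155,0,0,36,0.6],
)

```text
time: 18.4
position: [0.5282, 0.3373, 0.1892]
orientation: [[-0.863, -0.505, 0.0], [-0.505, 0.863, -0.001], [0.001, -0.001, -1.0]]
wrist_force: [-0.4, -0.0, 0.4]
finger_gap: 0.399
grasp_force: 0.0
```

```bash
python3 - <<'E'
from h import *
o=arm.get_obs();print(o['time'],o['position'],o['orientation'][:2],o['finger_gap'],o['wrist_force'])
M,im=snap('wrist','w5.png');np.save('Mw5.npy',M['world_from_camera']);
net('wrist',M,['hole_1','plate_1'],pm=.4)
M,im=snap('scene','s5.png');net('scene',M,['hole_1','plate_1','pin_1'],pm=.4)
a=cv2.resize(im[170:270,280:400],None,fx=4,fy=4,interpolation=2); b=cv2.imread('pics/w5.png')
v=np.zeros((600,640,3),np.uint8); v[:200]=cv2.resize(a,(240,200)).repeat(1,0)[:, :240].mean() ; v[:200,:240]=cv2.resize(a,(240,200)); v[200:]=b
cv2.imwrite('pics/v5.png',v)
E
```

```text
18.4 [0.5281693  0.33727782 0.18916285] [[-8.63198459e-01 -5.04864743e-01  1.13393265e-04]
 [-5.04864386e-01  8.63197533e-01 -1.40372559e-03]] 0.39858333205804164 [-0.37641729 -0.03427631  0.35748996]
wrist hole_1 0.81 [0.6031 0.1136 0.01  ] [ 59.9 125.6]
wrist hole_1 0.8 [ 0.6105  0.3839 -0.001 ] [319.5 264.5]
wrist plate_1 0.74 [0.5811 0.1163 0.0099] [ 70.7 104.9]
wrist plate_1 0.68 [0.5863 0.3658 0.0037] [316.  239.9]
scene hole_1 0.93 [ 0.6668 -0.1347 -0.0016] [415.9 272.8]
scene hole_1 0.85 [ 0.3225 -0.1841 -0.0004] [317.6 356.5]
scene hole_1 0.81 [0.6046 0.1144 0.0099] [340.4 228.2]
scene hole_1 0.6 [ 6.132e-01  3.814e-01 -1.000e-04] [296.3 188.4]
scene plate_1 0.95 [0.5776 0.1123 0.0083] [333.4 232.6]
scene plate_1 0.87 [ 0.318  -0.1522  0.0024] [307.7 346. ]
scene plate_1 0.86 [ 0.6857 -0.1125  0.0014] [415.1 263.9]
scene plate_1 0.63 [0.5896 0.3712 0.0012] [291.9 191.8]
scene pin_1 0.81 [0.5969 0.046  0.0206] [352.7 239.3]
scene pin_1 0.74 [0.6052 0.113  0.0183] [340.9 226.3]
scene pin_1 0.68 [0.615  0.1825 0.0172] [330.  213.4]
```

View pics/v5.png

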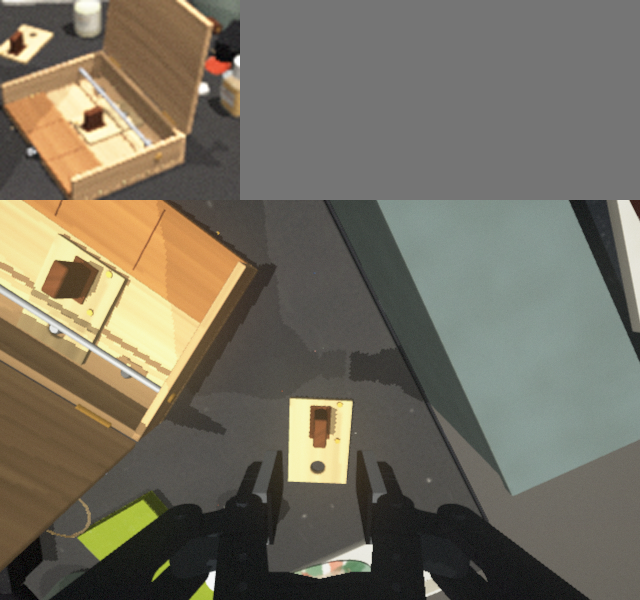

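```bash
python3 - <<'E'
from h import *
M=eyes.camera_model('wrist');M['world_from_camera']=np.load('Mw5.npy')
A,B,C,D=[ray(M,u,v,.006) for u,v in[(290,198),(352,200.5),(347,284.5),(288,282)]]
c=(A+B+C+D)/4; x=(C+D-A-B)/2;y=(B+C-A-D)/2
print(c,np.linalg.norm(x),np.linalg.norm(y),np.degrees([np.arctan2(x[1],x[0]),np.arctan2(-y[0],y[1])]))
x/=np.linalg.norm(x);print('grip',c-.022*x,'hole',c+.028*x,ray(M,318,267,.006))
print(np.linalg.norm(x),arm.get_obs()['position'])
E
```

```text
[0.58669119 0.36966343 0.006     ] 0.09153886275581369 0.0602846206830847 [28.15450259 27.81946281]
grip [0.56729426 0.35928271 0.006     ] hole [0.61137818 0.38287525 0.006     ] [0.61047555 0.38215496 0.006     ]
0.9999999999999999 [0.52742944 0.33952093 0.18940014]
```

Request:
play_rows(
  rows=[0.02,0.01,-0.03,0,0,-2,0.6,0.04,0.019,-0.06,0,0,-2,0.6,0.04,0.019,-0.09,0,0,-2,0.6,0.04,0.019,-0.12,0,0,-2,0.6,0.04,0.019,-0.145,0,0,-2,0.6,0.04,0.019,-0.158,0,0,-2,0.6,0.04,0.019,-0.1645,0,0,-2,0.6,0.04,0.019,-0.1645,0,0,-2,0.6,0.04,0.019,-0.1645,0,0,-2,1,0.04,0.019,-0.1645,0,0,-2,1,0.04,0.019,-0.1645,0,0,-2,1,0.04,0.019,-0.1645,0,0,-2,1,0.04,0.019,-0.1645,0,0,-2,1,0.04,0.019,-0.1645,0,0,-2,1],
  grip_force=50,
)

```text
time: 20.15
position: [0.5684, 0.3597, 0.0266]
orientation: [[-0.878, -0.478, 0.002], [-0.478, 0.878, 0.002], [-0.003, 0.001, -1.0]]
wrist_force: [-0.4, -0.8, 6.2]
finger_gap: 0.13
grasp_force: 51.7
```

Request:
play_rows(
  rows=[0,0,0.03,0,0,0,1,0,0,0.06,0,0,0,1,-0.01,-0.01,0.08,0,0,-5,1,-0.02,-0.03,0.08,0,0,-11,1,-0.03,-0.06,0.08,0,0,-17,1,-0.04,-0.09,0.08,0,0,-23,1,-0.05,-0.12,0.08,0,0,-29,1,-0.052,-0.15,0.08,0,0,-34,1,-0.0523,-0.1666,0.075,0,0,-34,1,-0.0523,-0.1666,0.075,0,0,-34,1,-0.0523,-0.1666,0.075,0,0,-34,1,-0.0523,-0.1666,0.075,0,0,-34,1,-0.0523,-0.1666,0.075,0,0,-34,1],
)

```text
time: 21.45
position: [0.515, 0.194, 0.0997]
orientation: [[-0.996, 0.092, 0.0], [0.092, 0.996, 0.0], [-0.0, 0.0, -1.0]]
wrist_force: [-0.2, 0.3, -1.9]
finger_gap: 0.13
grasp_force: 50.8
```

Request:
play_rows(
  rows=[0,0,-0.02,0,0,0,1,0,0,-0.04,0,0,0,1,0,0,-0.054,0,0,0,1,0,0,-0.054,0,0,0,1,0.01,-0.001,-0.054,0,0,0,1,0.02,-0.002,-0.054,0,0,0,1,0.03,-0.003,-0.054,0,0,0,1,0.04,-0.004,-0.054,0,0,0,1,0.0483,-0.0047,-0.054,0,0,0,1,0.0483,-0.0047,-0.054,0,0,0,1,0.0483,-0.0047,-0.054,0,0,0,1,0.0483,-0.0047,-0.054,0,0,0,1,0.0483,-0.0047,-0.054,0,0,0,1],
)

```text
time: 22.75
position: [0.5628, 0.1878, 0.0457]
orientation: [[-0.996, 0.094, -0.0], [0.094, 0.996, 0.0], [0.001, 0.0, -1.0]]
wrist_force: [-0.6, 0.1, -1.1]
finger_gap: 0.127
grasp_force: 50.9
```

```bash
python3 - <<'E'
from h import *
o=arm.get_obs();print(o['position'],o['orientation'],o['finger_gap'],o['wrist_force'])
M,im=snap('wrist','w6.png');np.save('Mw6.npy',M['world_from_camera']);
M,_=snap('scene');net('scene',M,['hole_1','pin_1'],pm=.4)
v=np.zeros((600,800,3),np.uint8); v[:400,:640]=im; v[400:,:250]=cv2.resize(im[300:380,270:370],(250,200)); cv2.imwrite('pics/v6.png',v)
E
```

```text
[0.56278409 0.18784219 0.04566931] [[-9.95538511e-01  9.43548193e-02 -4.90829182e-04]
 [ 9.43547412e-02  9.95538623e-01  1.80059665e-04]
 [ 5.05628905e-04  1.32944270e-04 -9.99999863e-01]] 0.12700689058567088 [-0.60046675  0.13431076 -1.13038562]
scene hole_1 0.95 [ 0.6688 -0.1359 -0.0014] [416.9 272.7]
scene hole_1 0.86 [0.6066 0.112  0.0087] [341.4 228.7]
scene hole_1 0.67 [ 0.3224 -0.1837  0.0013] [317.4 356. ]
scene pin_1 0.93 [0.5924 0.0473 0.0214] [351.2 239.5]
scene pin_1 0.69 [0.6134 0.1859 0.0154] [328.9 213.5]
scene pin_1 0.66 [0.5849 0.1836 0.0213] [321.7 215.8]
scene pin_1 0.63 [0.6028 0.113  0.0174] [340.2 226.8]
```

View pics/v6.png

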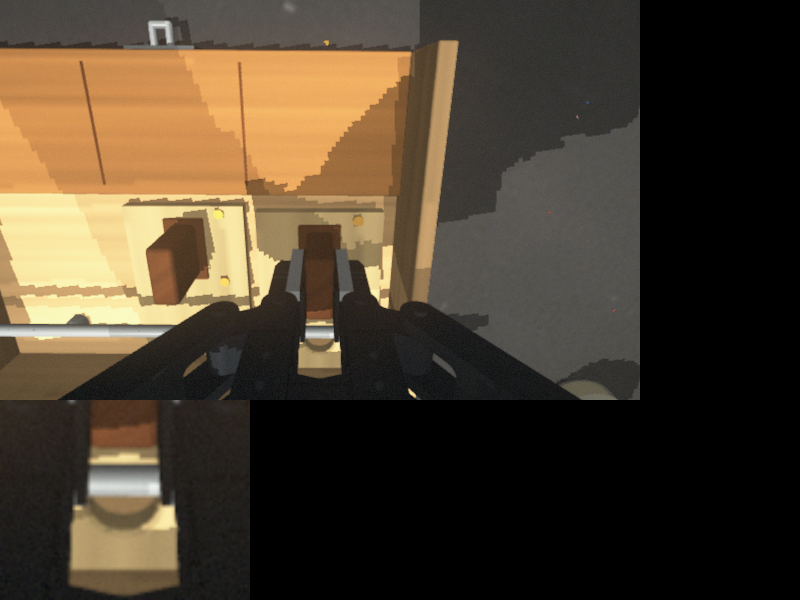

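Request:
play_rows(
  rows=[0.001,0,0,0,0,0,1,0.001,0,-0.003,0,0,0,1,0.001,0,-0.006,0,0,0,1,0.001,0,-0.009,0,0,0,1,0.001,0,-0.0115,0,0,0,1,0.001,0,-0.0115,0,0,0,1,0.001,0,-0.0115,0,0,0,1],
)

```text
time: 23.65
position: [0.5642, 0.1877, 0.0346]
orientation: [[-0.995, 0.095, -0.0], [0.095, 0.995, 0.0], [0.0, 0.0, -1.0]]
wrist_force: [-2.7, -1.1, 4.2]
finger_gap: 0.129
grasp_force: 51.6
```

Request:
play_rows(
  rows=[0,0,0,0,0,0,0.75,0,0,0,0,0,0,0.75,0,0,0,0,0,0,0.75,0,0,0.03,0,0,0,0.75,0,0,0.07,0,0,0,0.75,-0.03,-0.03,0.11,0,0,0,0.6,-0.06,-0.06,0.15,0,0,0,0.6,-0.08,-0.07,0.18,0,0,0,0.6,-0.08,-0.07,0.2,0,0,0,0.6,-0.08,-0.07,0.2,0,0,0,0.6,-0.08,-0.07,0.2,0,0,0,0.6],
)

```text
time: 24.75
position: [0.4844, 0.1179, 0.2344]
orientation: [[-0.996, 0.095, 0.001], [0.095, 0.996, 0.001], [-0.001, 0.001, -1.0]]
wrist_force: [0.1, -0.9, -0.3]
finger_gap: 0.397
grasp_force: 0.0
```

```bash
python3 - <<'E'
from h import *
o=arm.get_obs();print(o['time'],o['position'])
M,im=snap('wrist','w7.png');np.save('Mw7.npy',M['world_from_camera']); net('wrist',M,['hole_1','pin_1','plate_1'],pm=.4)
M,a=snap('scene','s7.png');net('scene',M,['hole_1','pin_1','plate_1','lid_grip','hasp_grip','ink_bottle','medium_bottle'],pm=.3)
M,_=snap('top');net('top',M,['plate_1','hole_1','lid_grip','hasp_grip'],pm=.3)
v=np.zeros((600,640,3),np.uint8); v[200:]=im; v[:200,:300]=cv2.resize(a[180:260,290:410],(300,200),interpolation=2); cv2.imwrite('pics/v7.png',v)
E
```

```text
24.75 [0.48443914 0.11794695 0.23440895]
wrist hole_1 0.97 [0.605  0.1153 0.0051] [327.2 266.8]
wrist hole_1 0.92 [0.6106 0.1808 0.0059] [383.5 266.7]
wrist hole_1 0.63 [ 6.671e-01 -1.345e-01  4.000e-04] [134.5 325.1]
wrist pin_1 0.76 [0.6123 0.1795 0.0187] [384.4 273.6]
wrist pin_1 0.56 [0.6059 0.111  0.0112] [323.7 270.4]
wrist plate_1 0.98 [ 0.6874 -0.1073  0.0012] [159.1 337.1]
wrist plate_1 0.95 [ 0.321  -0.155   0.0006] [18.9 24.1]
wrist plate_1 0.83 [0.5785 0.1165 0.0106] [326.4 248.4]
wrist plate_1 0.75 [0.5804 0.1841 0.0108] [386.2 244.9]
scene hole_1 0.96 [ 0.6663 -0.1319 -0.0022] [415.  272.4]
scene hole_1 0.9 [0.6052 0.1149 0.0097] [340.5 228.1]
scene hole_1 0.7 [ 0.3221 -0.1869 -0.0012] [318.2 357.8]
scene hole_1 0.65 [0.6178 0.1823 0.009 ] [330.8 215.2]
scene pin_1 0.91 [0.6133 0.1816 0.0153] [329.7 214.2]
scene pin_1 0.74 [0.6061 0.115  0.0169] [340.7 226.1]
scene pin_1 0.55 [0.5932 0.0484 0.0186] [351.1 239.9]
scene plate_1 0.78 [ 0.3236 -0.1558  0.0009] [310.8 346.2]
scene plate_1 0.75 [0.58   0.116  0.0079] [333.4 231.7]
scene plate_1 0.69 [ 0.6876 -0.1128  0.0039] 
[... 218 characters left out ...]
181 0.1945] [386.9 182.6]
scene medium_bottle 0.67 [ 0.7006  0.3422 -0.0018] [323.6 185.5]
scene medium_bottle 0.38 [0.606  0.1137 0.0178] [340.9 226.1]
top plate_1 0.84 [ 0.316  -0.1588 -0.0036] [391.4 272.9]
top plate_1 0.7 [0.5769 0.1231 0.0092] [303.5 195.7]
top plate_1 0.62 [0.5853 0.185  0.0047] [284.7 193.7]
top plate_1 0.6 [ 0.682  -0.1079 -0.0007] [372.3 162.6]
top hole_1 0.96 [ 0.3176 -0.1811 -0.0043] [398.1 272.2]
top hole_1 0.84 [ 0.6639 -0.1282 -0.0013] [378.5 167.8]
top hole_1 0.8 [0.6058 0.115  0.0057] [305.8 187. ]
top hole_1 0.56 [0.6094 0.183  0.0061] [285.1 186.4]
top lid_grip 0.51 [0.6768 0.0208 0.1976] [337.6 155.9]
top hasp_grip 0.59 [0.69   0.1087 0.2437] [307.2 149.4]
```

View pics/v7.png

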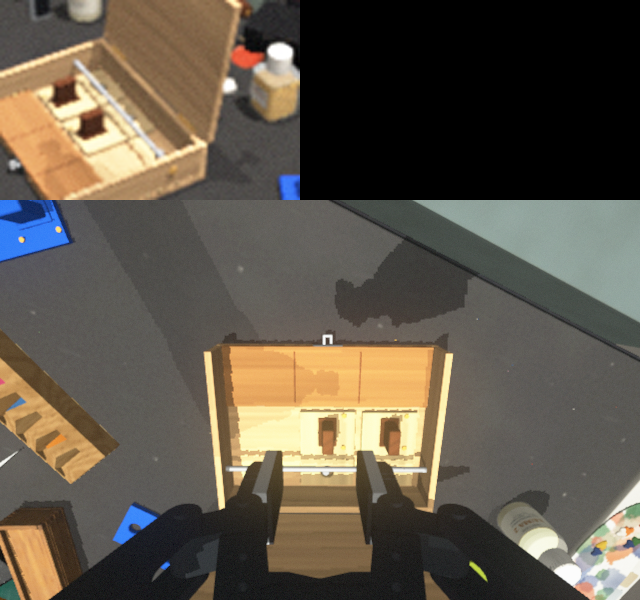

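Request:
play_rows(
  rows=[0,-0.03,0.02,0,0,0,0.4,0,-0.065,0.04,0,0,0,0.4,0.03,-0.0957,0.06,0,0,0,0.4,0.07,-0.0957,0.06,0,0,0,0.4,0.11,-0.0957,0.06,0,0,0,0.4,0.15,-0.0957,0.06,0,0,0,0.4,0.185,-0.0957,0.06,0,0,0,0.4,0.1945,-0.0957,0.06,0,0,0,0.4,0.1945,-0.0957,0.06,0,0,0,0.4,0.1945,-0.0957,0.02,0,0,0,0.4,0.1945,-0.0957,-0.02,0,0,0,0.4,0.1945,-0.0957,-0.0415,0,0,0,0.4,0.1945,-0.0957,-0.0415,0,0,0,0.4,0.1945,-0.0957,-0.0415,0,0,0,1,0.1945,-0.0957,-0.0415,0,0,0,1,0.1945,-0.0957,-0.0415,0,0,0,1,0.1945,-0.0957,-0.0415,0,0,0,1,0.1945,-0.0957,-0.0415,0,0,0,1,0.1945,-0.0957,-0.0415,0,0,0,1],
  grip_force=60,
)

```text
time: 27.5
position: [0.6802, 0.0209, 0.1954]
orientation: [[-0.995, 0.095, 0.004], [0.095, 0.995, -0.0], [-0.004, 0.0, -1.0]]
wrist_force: [-0.1, -1.3, 6.1]
finger_gap: 0.239
grasp_force: 60.5
```

```bash
python3 - <<'E'
import numpy as np
f=lambda th:np.array([150*(1-np.cos(th))+34*np.sin(th),150*np.sin(th)-34*(1-np.cos(th))])
r=[]
for th in np.linspace(1.7,0,21)[1:]:
    dx,dz=(f(th)-f(1.7))/1e3
    r+=[round(float(dx*.9954),4),round(float(-dx*.0958),4),round(float(dz),4),0,0,0,1]
print(r)
E
```

```text
[-0.0124, 0.0012, 0.004, 0, 0, 0, 1, -0.0251, 0.0024, 0.0069, 0, 0, 0, 1, -0.038, 0.0037, 0.0087, 0, 0, 0, 1, -0.0509, 0.0049, 0.0094, 0, 0, 0, 1, -0.0639, 0.0062, 0.009, 0, 0, 0, 1, -0.0769, 0.0074, 0.0075, 0, 0, 0, 1, -0.0896, 0.0086, 0.0049, 0, 0, 0, 1, -0.1021, 0.0098, 0.0012, 0, 0, 0, 1, -0.1142, 0.011, -0.0035, 0, 0, 0, 1, -0.1259, 0.0121, -0.0092, 0, 0, 0, 1, -0.1371, 0.0132, -0.016, 0, 0, 0, 1, -0.1476, 0.0142, -0.0236, 0, 0, 0, 1, -0.1575, 0.0152, -0.0321, 0, 0, 0, 1, -0.1666, 0.016, -0.0415, 0, 0, 0, 1, -0.1749, 0.0168, -0.0515, 0, 0, 0, 1, -0.1823, 0.0175, -0.0623, 0, 0, 0, 1, -0.1887, 0.0182, -0.0736, 0, 0, 0, 1, -0.1942, 0.0187, -0.0855, 0, 0, 0, 1, -0.1987, 0.0191, -0.0978, 0, 0, 0, 1, -0.2021, 0.0195, -0.1104, 0, 0, 0, 1]
```

Request:
play_rows(
  rows=[-0.0124,0.0012,0.004,0,0,0,1,-0.0251,0.0024,0.0069,0,0,0,1,-0.038,0.0037,0.0087,0,0,0,1,-0.0509,0.0049,0.0094,0,0,0,1,-0.0639,0.0062,0.009,0,0,0,1,-0.0769,0.0074,0.0075,0,0,0,1,-0.0896,0.0086,0.0049,0,0,0,1,-0.1021,0.0098,0.0012,0,0,0,1,-0.1142,0.011,-0.0035,0,0,0,1,-0.1259,0.0121,-0.0092,0,0,0,1,-0.1371,0.0132,-0.016,0,0,0,1,-0.1476,0.0142,-0.0236,0,0,0,1,-0.1575,0.0152,-0.0321,0,0,0,1,-0.1666,0.016,-0.0415,0,0,0,1,-0.1749,0.0168,-0.0515,0,0,0,1,-0.1823,0.0175,-0.0623,0,0,0,1,-0.1887,0.0182,-0.0736,0,0,0,1,-0.1942,0.0187,-0.0855,0,0,0,1,-0.1987,0.0191,-0.0978,0,0,0,1,-0.2021,0.0195,-0.112,0,0,0,1],
)

```text
time: 29.5
position: [0.4781, 0.0416, 0.0823]
orientation: [[-0.996, 0.094, 0.002], [0.094, 0.996, 0.001], [-0.002, 0.001, -1.0]]
wrist_force: [-13.9, -4.8, 55.7]
finger_gap: 0.239
grasp_force: 69.6
```

Request:
play_rows(
  rows=[0,0,0,0,0,0,1,0,0,-0.002,0,0,0,1,0,0,-0.002,0,0,0,1,0,0,-0.002,0,0,0,1],
)

```text
time: 29.9
position: [0.4785, 0.0414, 0.0819]
orientation: [[-0.995, 0.095, 0.002], [0.095, 0.995, 0.001], [-0.002, 0.002, -1.0]]
wrist_force: [-11.9, -1.8, 32.5]
finger_gap: 0.241
grasp_force: 68.7
```

Request:
play_rows(
  rows=[0,0,0,0,0,0,0.5,0,0,0,0,0,0,0.5,0,0,0,0,0,0,0.5,0,0,0.04,0,0,0,0.5,0,0,0.08,0,0,0,0.5,-0.015,0.03,0.1,0,0,0,0.5,-0.03,0.06,0.1,0,0,0,0.5,-0.043,0.09,0.1,0,0,0,0.5,-0.043,0.09,0.1,0,0,0,0.5,-0.043,0.09,0.1,0,0,0,0.5,-0.043,0.09,0.1,0,0,0,0.5],
  grip_force=40,
)

```text
time: 31.0
position: [0.4341, 0.1304, 0.1784]
orientation: [[-0.995, 0.096, 0.0], [0.096, 0.995, -0.001], [-0.0, -0.001, -1.0]]
wrist_force: [-0.3, -0.8, 0.4]
finger_gap: 0.502
grasp_force: 0.0
```

```bash
python3 - <<'E'
from h import *
o=arm.get_obs();print(o['time'],o['position'])
M,im=snap('wrist','w8.png');np.save('Mw8.npy',M['world_from_camera']); net('wrist',M,['hasp_grip','lid_grip'],pm=.3)
M,a=snap('scene','s8.png');net('scene',M,['hasp_grip','lid_grip'],pm=.3)
v=np.zeros((600,640,3),np.uint8); v[200:]=im; v[:200,:300]=cv2.resize(a[180:280,250:400],(300,200),interpolation=2); cv2.imwrite('pics/v8.png',v)
E
```

```text
31.0 [0.43407207 0.13041933 0.17836031]
wrist hasp_grip 0.86 [0.4345 0.1294 0.0798] [319.  206.8]
wrist lid_grip 0.94 [0.4754 0.0398 0.0801] [204.7 269.5]
scene hasp_grip 0.46 [0.4305 0.1333 0.0803] [284.3 229.7]
scene lid_grip 0.58 [0.4814 0.0369 0.0835] [320. 241.]
scene lid_grip 0.34 [0.4496 0.1275 0.014 ] [293.2 246. ]
```

View pics/v8.png

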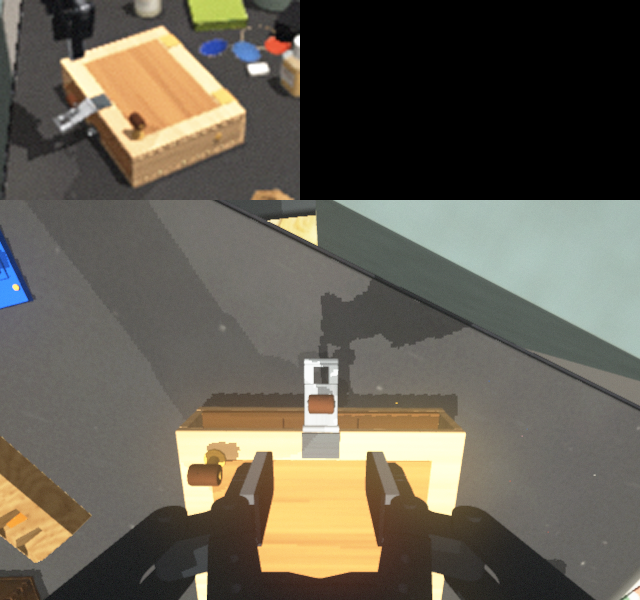

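Request:
play_rows(
  rows=[0,0,-0.04,0,0,0,0.5,0,0,-0.08,0,0,0,0.5,0,0,-0.1,0,0,0,0.5,0,0,-0.1,0,0,0,0.5,0,0,-0.1,0,0,0,1,0,0,-0.1,0,0,0,1,0,0,-0.1,0,0,0,1,0,0,-0.1,0,0,0,1,0,0,-0.1,0,0,0,1,0,0,-0.1,0,0,0,1,0,0,-0.1,0,0,0,1],
  grip_force=40,
)

```text
time: 32.4
position: [0.4339, 0.1316, 0.0789]
orientation: [[-0.996, 0.095, 0.001], [0.095, 0.996, 0.0], [-0.001, 0.001, -1.0]]
wrist_force: [0.7, -0.9, -0.9]
finger_gap: 0.199
grasp_force: 40.6
```

Request:
play_rows(
  rows=[-0.0031,0.0003,-0.0038,0,0,0,1,-0.0051,0.0005,-0.0072,0,0,0,1,-0.0068,0.0007,-0.0111,0,0,0,1,-0.0079,0.0008,-0.0152,0,0,0,1,-0.0086,0.0008,-0.0191,0,0,0,1,-0.0087,0.0008,-0.0232,0,0,0,1,-0.0083,0.0008,-0.0273,0,0,0,1,-0.0074,0.0007,-0.0311,0,0,0,1,-0.0059,0.0006,-0.0351,0,0,0,1,-0.0041,0.0004,-0.0388,0,0,0,1,-0.0019,0.0002,-0.0422,0,0,0,1,-0.0005,0.0001,-0.044,0,0,0,1,-0.0002,0.0001,-0.044,0,0,0,1,-0.0002,0.0001,-0.044,0,0,0,1],
)

```text
time: 33.8
position: [0.4361, 0.1317, 0.0393]
orientation: [[-0.995, 0.096, 0.002], [0.096, 0.995, 0.002], [-0.002, 0.003, -1.0]]
wrist_force: [-9.4, -8.4, 42.7]
finger_gap: 0.198
grasp_force: 45.2
```

Request:
play_rows(
  rows=[0,0,0.002,0,0,0,0.5,0,0,0.002,0,0,0,0.5,0,0,0.002,0,0,0,0.5,0,0,0.04,0,0,0,0.5,0,0,0.08,0,0,0,0.5,0,0,0.12,0,0,0,0.5,0,0,0.142,0,0,0,0.5,0,0,0.142,0,0,0,0.5,0,0,0.142,0,0,0,0.5],
)

```text
time: 34.7
position: [0.4329, 0.1318, 0.1761]
orientation: [[-0.996, 0.094, -0.001], [0.094, 0.996, 0.0], [0.001, 0.0, -1.0]]
wrist_force: [-0.9, 0.4, 0.3]
finger_gap: 0.498
grasp_force: 0.0
```

```bash
python3 - <<'E'
from h import *
o=arm.get_obs();print(o['time'],o['position'],o['wrist_force'])
M,im=snap('wrist','w9.png');np.save('Mw9.npy',M['world_from_camera']); net('wrist',M,['hasp_grip','lid_grip','staple'],pm=.3)
M,a=snap('scene','s9.png');net('scene',M,['hasp_grip','lid_grip','staple'],pm=.3)
v=np.zeros((600,800,3),np.uint8); v[:300]=cv2.resize(im[130:280,140:540],(800,300),interpolation=2); v[300:,:480]=cv2.resize(a[200:275,250:370],(480,300),interpolation=2)
b=cv2.imread('pics/scene0.png'); v[300:500,480:800]=cv2.resize(b[200:275,250:370],(320,200),interpolation=2);cv2.imwrite('pics/v9.png',v)
E
```

```text
34.7 [0.43292988 0.1318023  0.1760822 ] [-0.86330591  0.44960072  0.27619488]
wrist hasp_grip 0.91 [0.4362 0.1283 0.0413] [316.3 195.9]
wrist lid_grip 0.65 [0.4727 0.0395 0.0814] [200.2 270.1]
wrist staple 0.88 [0.451  0.1264 0.0102] [316.1 201.4]
scene hasp_grip 0.61 [0.5933 0.0457 0.0201] [351.8 240. ]
scene hasp_grip 0.53 [0.4325 0.1337 0.0419] [286.  239.8]
scene lid_grip 0.37 [0.4764 0.0365 0.0832] [318.5 242. ]
scene staple 0.65 [0.4501 0.1298 0.0125] [293.  245.8]
```

View pics/v9.png

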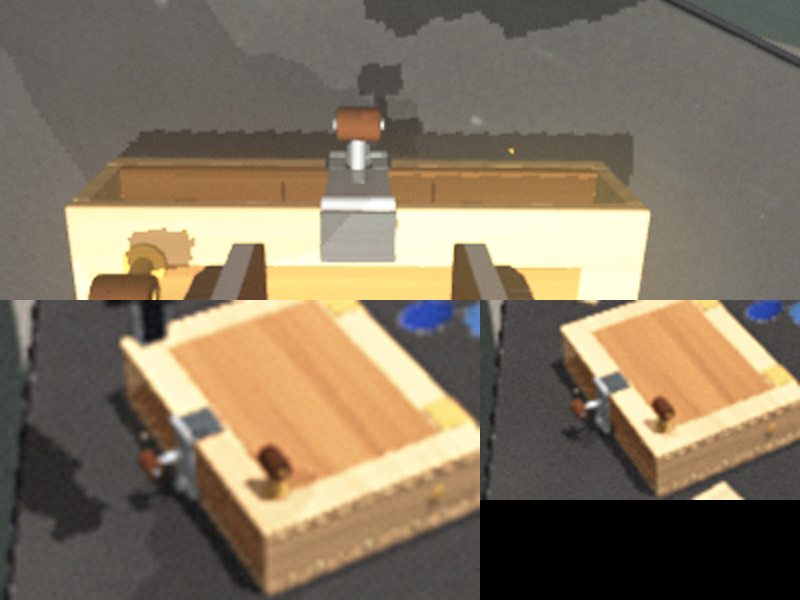

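```bash
python3 - <<'E'
import cv2,numpy as np
a=cv2.imread('pics/scene0.png').astype(float);b=cv2.imread('pics/s9.png').astype(float)
def cen(im,r0,r1,c0,c1):
    w=im[r0:r1,c0:c1]; m=np.clip(w[...,2]-w[...,0]-35,0,None); m*= (w.sum(2)<330)
    y,x=np.mgrid[r0:r1,c0:c1]; return (m*x).sum()/m.sum(),(m*y).sum()/m.sum(),m.sum()
for im in(a,b): print(cen(im,233,246,280,291))
# leaf region and control regions shift (cv2.phaseCorrelate)
g=lambda im,r0,r1,c0,c1: cv2.cvtColor(im.astype(np.uint8),6)[r0:r1,c0:c1].astype(np.float32)
for n,R in dict(roller=(230,250,278,298),leaf=(226,250,288,304),front=(240,275,300,325),lidgrip=(232,250,308,328)).items():
    A,B=g(a,*R),g(b,*R); best=cv2.findTransformECC(A,B,np.eye(2,3,dtype=np.float32),cv2.MOTION_TRANSLATION)
    print(n,best[0],best[1][:,2])
E
```

```text
(np.float64(286.86609336609337), np.float64(238.64864864864865), np.float64(814.0))
(np.float64(287.29411764705884), np.float64(238.62292609351434), np.float64(663.0))
roller 0.9288963948350615 [0.2933521  0.05985416]
leaf 0.9789643501835495 [0.14470483 0.19419023]
front 0.992484045887988 [-0.15282278 -0.05388196]
lidgrip 0.9232765247083653 [-0.25396875  0.06821971]
```

```bash
python3 -c "
from station import arm
print(arm.hand_in())"
```

```text
the job is handed in; nothing more can be done
None
```

The job is handed in, with no verdict returned: both wooden plates found on the desk lie flat on pins 1 and 2, the lid is shut, the hasp is back down over the staple, and the arm never went near the bottles.

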